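# Set the flat bar on the sawing board at its cut line

### The arm

A 6-joint arm with a two-finger parallel gripper is mounted at the origin on a cart in front of the work surface, level with it; the furniture and walls round the work are solid. World frame = base frame: x ahead of the robot, y to its left, z up, the work surface at z = 0. Lengths are in m, angles in degrees, forces in N, time in s.
With the tool pointing down it reaches from about 0.225 to 0.875 m from the base axis. Payload 3.4 kg.
Tool frame: the origin (TCP) lies on the centre line of the jaws, within the pads' length; the fingertips stand 22 mm ahead of it and the grasp point (between the pads) lies 3 mm ahead of it; z points along the fingers, y is the line along which they close (so a half turn about z gives the same grasp; the last joint's range is limited). The gripper opens to 85 mm and grips with 20 to 120 N. Pads are 22 mm wide; open, the fingers measure 114 mm over their backs; the gripper's body (76 mm by 85 mm) begins 54 mm behind the grasp point. The pads swing forward as they close: fully open they stand 13 mm farther back than shut.
Start: joints at [68.125, 15.808, 86.224, -0, 77.962, -6.933], TCP at [0.148, 0.556, 0.253] pointing down, gripper open.
Joint ranges: [-165.64, 165.64], [-43.16, 119.46], [12.63, 154.43], [-67.54, 247.53], [6.08, 155.33], [-154.97, 154.97]. Speed limits (degrees/s): [147.25, 147.25, 180, 180, 180, 180].

### API

Orientations are given as a 3x3 rotation matrix whose columns are the frame's x, y, z axes.
In Python, from station import env, snapshot, spotter, status gives the robot as it stands. Calls block until the motion is done:
- env.movep(position, orientation): joint-space move of the TCP to a pose.
- env.movel(position, rotation=None, feed=0.15): straight line of the TCP; rotation=None keeps the orientation; feed is the mean speed in m/s.
- env.move_j(angles): joint-space move.
- env.command_gripper(opening, strength=None): finger opening in m; strength is the grip in N (None keeps the last); returns when the fingers have stopped.
- env.hold(seconds).
- env.ik(position, orientation): joint angles nearest the present ones, or None.
- snapshot(name): name is "scene" or "top" or "wrist"; returns a dict with "img" (480x640x3 uint8, red, green, blue), "fx", "fy", "cx", "cy" (pixels), "xyz" and "rotation" of the camera in the world. Camera axes: x right, y up, looking along -z (the intrinsics and any distortion apply to the point x, -y, -z); pixel columns grow to the right and rows downward; lengths in m; the calibration is good to about 2 mm. The wrist camera is an equidistant fisheye: a pixel r from the principal point sees the ray r / f radians off the axis. A picture is of the moment at which its call begins. There is no depth.
A pose or a line that the arm cannot do raises env.PlanningError and nothing moves.
- env.sign_off(): hands the job in; it is judged then, once.
Trained networks look in the newest picture that a camera, given by its name, has taken for a name from the list of things; names that differ only in an ending like _2 or _b are one class to them, and where a whole thing is asked for, a point or a joint stands for the part that bears it (a point fixed in the world has none). Each returns a list of dicts, best first, with "score" (0 to 1); they miss things now and then, are a little off and sometimes report something else, mostly with a low value. They report only what shows in the picture. A call takes as long as a camera call.
- spotter.look_for(thing, camera): "box" ([left, top, right, bottom] in pixels, round what is visible of it).
- spotter.cut_out(thing, camera): "pixels" (480x640 bool, what is visible of it) and "box" ([left, top, right, bottom] in pixels, round what is visible of it).
- spotter.spot_point(thing, camera): "point" ([column, row] in pixels: a listed point, or the origin of a listed thing).
Readings, each from a call of its own:
- status.read_time_s(): time.
- status.read_qpos(): joint angles.
- status.read_qvel(): joint speeds.
- status.read_joint_efforts(): joint torques, N m.
- status.read_tool_pos(): TCP position.
- status.read_tool_rot(): TCP orientation.
- status.read_contact_force(): force on the tool from outside, world axes, zero at the start.
- status.read_wrist_torque(): the same for the moment, N m.
- status.read_gripper_width(): finger opening in m.
- status.read_grasp_force(): force on a finger pad.
Only numpy, scipy, OpenCV 4.12 (cv2) and the standard library are available. Lean on these libraries where they do the work, as an engineer would, in place of code of your own. Each camera call takes 0.05 s, during which the arm holds its last target. There are 200 camera calls.

### The job

Get the flat steel bar ready for sawing: with the fingertips, push it back until it lies flat along the raised fence at the back of the sawing board, and slide it to the right until its red cut line is level with the board's right-hand end, so that the waste end sticks out over that end. Only push the bar: do not pick it up or tip it. Leave the brass bush, the blue tin and the grey vee block standing where they are.

Things in the scene. Friction and masses are not known exactly. Their poses are not given: they have to be found in the camera images.
- saw_board: wooden sawing board, fixed to the bench, 115 mm deep (x) x 180 mm long (y), its top 25 mm above the bench (it stands on 8 mm rubber feet); origin under its centre, on the bench top. +x points to its back, where the fence stands, +y to its left end, -y to its right-hand (sawing) end.
- fence_face (a point): point on the front face of the fence, midway along it, 8 mm above the board's top (33 mm above the bench); axes as the board's, the face is the plane x = 0. 39.5 mm behind the board's origin. The fence is a fixed wooden strip on the board's back edge, 18 mm deep, rising 18 mm above the board's top (43 mm above the bench), from 60 mm right to 90 mm left of the board's middle
- saw_edge (a point): point over the right-hand end face of the board (its plane is y = 0 of this frame), 8 mm above the board's top and 18 mm in front of the fence face: where the middle of the red line belongs. Axes as the board's
- flat_bar: loose flat steel bar lying on the board, 36 mm wide (x) x 200 mm long (y) x 8 mm thick, about 0.3 to 0.6 kg, slides freely; origin at the centre of its underside; +y towards its left end (100 mm away), which may stick out past the board's left end. It starts clear of the fence, slightly skew, its red line well left of the board's right-hand end
- bar_center (a point): centre of the flat bar, half-way up (4 mm above its underside); axes as the bar's. 18 mm from the fence face when the bar lies along the fence
- bar_line (a point): middle of the red cut line on the bar's top: a 3 mm wide painted line straight across the bar, 50 mm from its right end (150 mm from its left end); axes as the bar's
- brass_bush: loose brass-coloured bush (short thick tube), 34 mm across x 30 mm high, standing on the bench near the sawing board; origin at the centre of its underside; not to be disturbed
- grease_tin: loose dark blue tin, 62 mm across x 50 mm high, standing on the bench near the sawing board; origin at the centre of its underside; not to be disturbed
- vee_block: loose grey steel vee block, 50 x 60 x 45 mm high, standing on the bench near the sawing board; origin at the centre of its underside; not to be disturbed

How it is judged (in metres and radians):
At the end, for the whole second after the job is handed in: The bar rests flat on the board, still, along the fence (middle within 3.5 mm of touching it, within 2 degrees of parallel), the middle of its red line within 4 mm of the plane of the board's right-hand end; brass bush, blue tin and vee block upright and within 15 mm of where they stood (y of bar_line in the frame of saw_edge between -0.004 and 0.004 m and x of bar_center in the frame of fence_face between -0.0215 and -0.016 m and angle between the y axis of flat_bar and the y axis of saw_board, either way round below 0.035 rad and z of bar_center in the frame of fence_face between -0.007 and -0.001 m and angle between flat_bar's own z axis and vertical below 0.03 rad and linear speed of flat_bar below 0.005 m/s and distance of each of brass_bush, grease_tin, vee_block from where it was at the start of the episode below 0.015 m and angle between each of brass_bush, grease_tin, vee_block's own z axis and vertical below 0.1 rad).
It fails at once if the bar is lifted off the board (more than 6 mm) or tipped (more than 7 degrees) (z of bar_center in the frame of fence_face above 0.002 m or angle between flat_bar's own z axis and vertical above 0.12 rad).
It fails at once if the brass bush is shifted by more than 15 mm or lifted (distance of brass_bush from where it was at the start of the episode above 0.015 m).
It fails at once if the blue tin is shifted by more than 15 mm or lifted (distance of grease_tin from where it was at the start of the episode above 0.015 m).
It fails at once if the vee block is shifted by more than 15 mm or lifted (distance of vee_block from where it was at the start of the episode above 0.015 m).
It also fails if it takes over 54 s, if anything falls off the work surface, if the arm or the gripper's body presses on something with over 40 N, if the wrist force passes 120 N, or if a joint passes its speed limit or range.

## Working session

There is one attempt and no reset: what is moved stays moved. The work goes in short steps, each a Python script; the robot and the scene stay as the last script left them, time stands still between calls to the robot, and variables do not carry over. Pictures are saved under pics/ and viewed, at most 10 in all, crops included, and the job is handed in when it is done.

```bash
mkdir -p pics; ls; cat > h.py <<'E'
import numpy as np, cv2
from station import env, snapshot, spotter, status
def ray(s,p):
    d=np.array([(p[0]-s["cx"])/s["fx"],-(p[1]-s["cy"])/s["fy"],-1.0])
    return np.array(s["rotation"])@d
def at(s,p,z):
    o=np.array(s["xyz"]);d=ray(s,p);return o+d*(z-o[2])/d[2]
def proj(s,P):
    q=np.array(s["rotation"]).T@(np.array(P)-np.array(s["xyz"]))
    return [s["cx"]+s["fx"]*q[0]/-q[2], s["cy"]-s["fy"]*q[1]/-q[2]]
E
python3 - <<'E'
from h import *
for n in("top","scene"):
    s=snapshot(n);cv2.imwrite(f"pics/{n}0.png",s["img"][:,:,::-1])
    print(n,{k:np.round(v,4).tolist() for k,v in s.items() if k!="img"})
    for t,z in [("saw_board",0),("fence_face",.033),("saw_edge",.033),("flat_bar",.025),("bar_center",.029),("bar_line",.033),("brass_bush",0),("grease_tin",0),("vee_block",0)]:
        r=spotter.spot_point(t,n)
        print(t,[(np.round(a["point"]).tolist(),round(a["score"],2),at(s,a["point"],z).round(4).tolist()) for a in r[:2]])
print(status.read_time_s())
E
```

```text
pics
top {'fx': 456.4343, 'fy': 456.4343, 'cx': 322.2229, 'cy': 237.7515, 'xyz': [0.4175, 0.2993, 0.9443], 'rotation': [[-0.028, 0.9938, -0.1074], [-0.9995, -0.0261, 0.019], [0.0161, 0.1079, 0.994]]}
saw_board [([360.0, 237.0], 0.81, [0.5184, 0.2019, 0.0])]
fence_face [([351.0, 215.0], 0.56, [0.5615, 0.2216, 0.033])]
saw_edge [([405.0, 223.0], 0.91, [0.5407, 0.1136, 0.033]), ([440.0, 250.0], 0.26, [0.4842, 0.0456, 0.033])]
flat_bar [([344.0, 243.0], 0.82, [0.5044, 0.2386, 0.025]), ([362.0, 238.0], 0.69, [0.5144, 0.2021, 0.025])]
bar_center [([347.0, 246.0], 0.78, [0.4986, 0.2332, 0.029])]
bar_line [([366.0, 241.0], 0.68, [0.5065, 0.1937, 0.033]), ([405.0, 222.0], 0.23, [0.5428, 0.1143, 0.033])]
brass_bush [([176.0, 246.0], 0.55, [0.5101, 0.583, 0.0])]
grease_tin [([439.0, 250.0], 0.63, [0.4875, 0.0387, 0.0])]
vee_block [([223.0, 238.0], 0.71, [0.5246, 0.4862, 0.0])]
scene {'fx': 565.4978, 'fy': 565.4978, 'cx': 309.0012, 'cy': 237.6402, 'xyz': [0.0013, 0.9459, 0.7036], 'rotation': [[-0.782, 0.4044, -0.4743], [-0.6228, -0.4777, 0.6196], [0.024, 0.7799, 0.6254]]}
saw_board [([327.0, 231.0], 0.57, [0.52, 0.208, 0.0])]
fence_face [([308.0, 217.0], 0.86, [0.552, 0.2326, 0.033])]
saw_edge [([344.0, 192.0], 0.8, [0.5498, 0.1128, 0.033])]
flat_bar [([329.0, 234.0], 0.92, [0.4923, 0.2408, 0.025]), ([326.0, 230.0], 0.62, [0.505, 0.2326, 0.025])]
bar_center [([328.0, 231.0], 0.68, [0.4968, 0.2369, 0.029])]
bar_line []
brass_bush [([194.0, 352.0], 0.93, [0.4941, 0.5922, 0.0]), ([328.0, 231.0], 0.42, [0.5205, 0.2067, 0.0])]
grease_tin [([385.0, 200.0], 0.63, [0.4885, 0.04, 0.0]), ([195.0, 343.0], 0.47, [0.5069, 0.5778, -0.0])]
vee_block [([225.0, 304.0], 0.59, [0.5325, 0.4854, -0.0])]
1.0
```

```bash
python3 - <<'E'
import cv2
a=cv2.imread("pics/top0.png")[170:310,140:480];cv2.imwrite("pics/top0c.png",cv2.resize(a,None,fx=2.35,fy=2.35,interpolation=cv2.INTER_CUBIC))
a=cv2.imread("pics/scene0.png")[150:390,160:460];cv2.imwrite("pics/scene0c.png",cv2.resize(a,None,fx=2.5,fy=2.5,interpolation=cv2.INTER_CUBIC))
E
```

```text
(no output)
```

View pics/top0c.png

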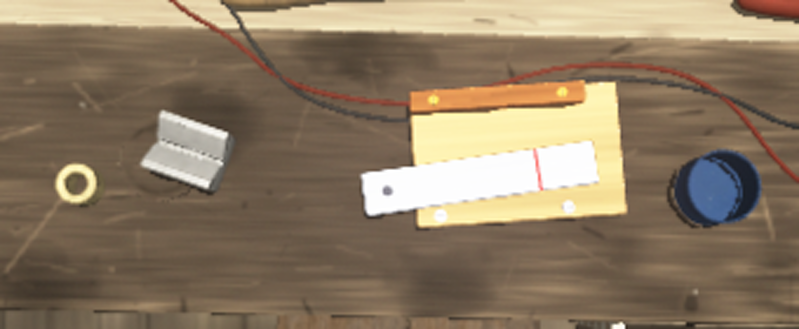

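View pics/scene0c.png

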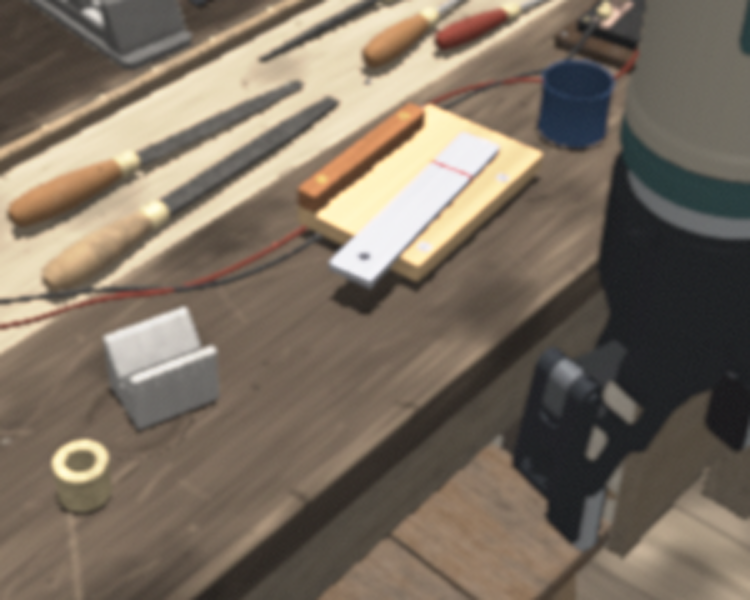

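The top crop shows the board with its fence at the top (crop about 410–584, 81–112). The bar is white with corners near (361,174), (367,216), (599,184) and (593,141), and its red line is at (538,170). The tin is to the right, with the vee block and bush to the left. Next I'll measure edges precisely.

```bash
cat >> h.py <<'E'
def rectw(s,mask,z):
    c=max(cv2.findContours(mask.astype(np.uint8),cv2.RETR_EXTERNAL,cv2.CHAIN_APPROX_NONE)[0],key=cv2.contourArea)
    P=np.array([at(s,p,z)[:2] for p in c[:,0,:]])
    r=cv2.minAreaRect((P*1000).astype(np.float32)); return r
def barmask(s):
    h=cv2.cvtColor(s["img"],cv2.COLOR_RGB2HSV)
    m=((h[...,1]<50)&(h[...,2]>150))|redmask(s)
    w=np.zeros_like(m);w[195:290,250:430]=1
    return m&w
def redmask(s):
    i=s["img"].astype(int);m=(i[...,0]-i[...,1]>60)&(abs(i[...,1]-i[...,2])<45)&(i[...,0]>150)
    w=np.zeros_like(m);w[205:290,330:430]=1
    return m&w
E
python3 - <<'E'
from h import *
s=snapshot("top")
i=s["img"]
m=barmask(s)
m=cv2.morphologyEx(m.astype(np.uint8),cv2.MORPH_CLOSE,np.ones((3,3)))
print("bar",rectw(s,m,.033),m.sum())
r=redmask(s);ys,xs=np.nonzero(r);print("red",len(xs),at(s,[xs.mean(),ys.mean()],.033))
h=cv2.cvtColor(i,cv2.COLOR_RGB2HSV)
# board: light tan or bar or fence
b=((h[...,0]>8)&(h[...,0]<32)&(h[...,1]>60)&(h[...,2]>150))
w=np.zeros_like(b);w[198:275,300:415]=1;b&=w
b2=cv2.morphologyEx(((b|(m>0))&w).astype(np.uint8),cv2.MORPH_OPEN,np.ones((3,3)))
v=i.copy();v[b2>0]=[0,255,0];v[m>0]=[0,0,255];v[r]=[255,0,0]
vv=np.hstack([i[190:280,280:420],v[190:280,280:420]])
cv2.imwrite("pics/m1.png",cv2.resize(vv,(800,257),interpolation=cv2.INTER_NEAREST)[:,:,::-1])
for t in("saw_board","grease_tin","flat_bar","vee_block","brass_bush"):
    c=spotter.cut_out(t,"top")
    if c: print(t,c[0]["score"],rectw(s,c[0]["pixels"],.033 if t=="flat_bar" else .025))
# edge profiles in world coordinates, board top z=.025
E
```

```text
bar ((492.5152893066406, 238.38262939453125), (51.02766418457031, 201.14341735839844), 6.562107086181641) 1907
red 29 [0.51794974 0.19528074 0.033     ]
saw_board 0.83 ((522.0145874023438, 204.7474365234375), (118.55821228027344, 179.6992950439453), 2.335651397705078)
grease_tin 0.67 ((486.4220886230469, 32.23439407348633), (75.8662338256836, 63.0993766784668), 88.50444793701172)
flat_bar 0.85 ((500.1084899902344, 237.1717987060547), (37.95332336425781, 201.6260986328125), 7.0991997718811035)
vee_block 0.69 ((531.2510986328125, 485.94940185546875), (67.67935180664062, 54.104007720947266), 67.1859359741211)
```

View pics/m1.png

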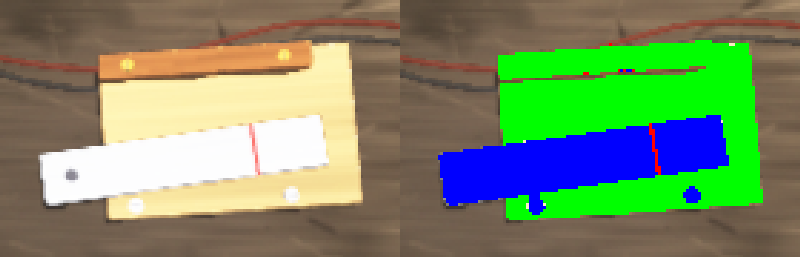

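```bash
cat >> h.py <<'E'
def boardframe(s):
    """right end line and front line from tan mask; returns yaw(deg), right-front corner"""
    h=cv2.cvtColor(s["img"],cv2.COLOR_RGB2HSV).astype(int)
    b=(h[...,0]>8)&(h[...,0]<32)&(h[...,1]>60)&(h[...,2]>150)
    R=[]
    g=cv2.GaussianBlur(s["img"],(1,1),0).astype(float)[...,0]
    # sub-pixel edge along each row / column: half level crossing
    def edge(v,k0,k1):
        hi=np.median(v[k0:k0+5]);lo=np.median(v[k1-5:k1]);t=(hi+lo)/2
        for k in range(k0,k1):
            if v[k]>=t>v[k+1]: return k+(v[k]-t)/(v[k]-v[k+1])
    right=[at(s,[edge(g[r],392,420),r],.025)[:2] for r in range(210,255)]
    front=[at(s,[c,edge(g[:,c],258,282)],.025)[:2] for c in [*range(333,370),*range(388,400)] if edge(g[:,c],258,282)]
    out=[]
    for P in(right,front):
        P=np.array(P,np.float32)*1000; l=cv2.fitLine(P,cv2.DIST_HUBER,0,.01,.01).ravel()
        res=np.abs((P-l[2:])@[-l[1],l[0]]); out.append((l,np.median(res)))
    return out
E
python3 - <<'E'
from h import *
s=snapshot("top")
o=boardframe(s)
for l,r in o: print(l,r,np.degrees(np.arctan2(l[1],l[0])))
(l1,_),(l2,_)=o
A=np.array([l1[:2],-l2[:2]]).T;k=np.linalg.solve(A,l2[2:]-l1[2:]);c=l1[2:]+k[0]*l1[:2];print("RF corner",c)
for z,p in[(.043,(140+410/2.35,170+92/2.35)),(.043,(140+584/2.35,170+81/2.35)),(.025,(140+417/2.35,170+228/2.35)),(.025,(140+617/2.35,170+82/2.35))]:print(at(s,p,z)[:2]*1000)
spots=[];
for n in range(3):
    s=snapshot("top");r=redmask(s)
ys,xs=np.nonzero(r&(np.arange(640)[None]>360));print(len(xs),xs.mean(),ys.mean(),at(s,[xs.mean(),ys.mean()],.033))
c=spotter.cut_out("flat_bar","top");print([rectw(s,a["pixels"],.033) for a in c[:1]])
E
```

```text
[9.9930507e-01 3.7274599e-02 5.3273523e+02 1.1570003e+02] 0.32066715 2.1361718
[ 4.2158816e-02 -9.9911094e-01  4.6233542e+02  2.1711951e+02] 0.12381822 -87.583755
RF corner [466.71884 113.23758]
[572.80627228 295.97074082]
[578.57223436 147.18707927]
[457.88820073 292.99716566]
[580.1837281  115.36619467]
24 368.125 240.45833333333334 [0.50808453 0.18977714 0.033     ]
[((500.0508117675781, 239.36227416992188), (38.968326568603516, 202.0869140625), 6.337307929992676)]
```

```bash
cat >> h.py <<'E'
YAW=np.radians(2.3); O=np.array([.5206,.2055])
ex=np.array([np.cos(YAW),np.sin(YAW)]); ey=np.array([-ex[1],ex[0]])
def W(lx,ly,z): return np.array([*(O+lx/1000*ex+ly/1000*ey),z])
def L(p): d=np.array(p)[:2]-O; return np.array([d@ex,d@ey])*1000
def R(sgn=1):
    y=sgn*np.array([*ey,0]);z=np.array([0,0,-1.]);return np.column_stack([np.cross(y,z),y,z])
def F(): return np.array(status.read_contact_force())
def go(lx,ly,z,feed=.15): env.movel(W(lx,ly,z),feed=feed)
def step(a,b,n,z,axis,lim,feed=.03,f0=None):
    """go from a to b (lx,ly mm) in n steps, z const or pair; stop at |force|>lim along axis vector"""
    f0=F() if f0 is None else f0
    z=np.broadcast_to(z,2)
    for t in np.linspace(0,1,n+1)[1:]:
        p=np.array(a)+(np.array(b)-np.array(a))*t
        go(*p,z[0]+(z[1]-z[0])*t,feed); f=F()-f0
        if abs(f@axis)>lim: break
    return p,z[0]+(z[1]-z[0])*t,f
E
python3 - <<'E'
from h import *
q=[(np.abs(np.array(j)-status.read_qpos()).max(),s) for s in(1,-1) if (j:=env.ik(W(-82,34,.15),R(s))) is not None]
print(q);sg=min(q)[1]
env.movep(W(-82,34,.12),R(sg));print(status.read_time_s(),F(),status.read_gripper_width())
go(-82,34,.045)
r=step((-82,34),(-82,34),20,(.045,.005),np.array([0,0,1]),2.5,.05)
print(r,status.read_tool_pos(),status.read_time_s())
go(-82,34,.06);print(status.read_time_s(),F())
E
```

```text
[(np.float64(65.02165495636146), 1), (np.float64(114.97834504363854), -1)]
3.2 [ 0.53526822  0.78429629 -0.5630717 ] 0.08551231131590292
(array([-82.,  34.]), np.float64(0.006999999999999992), array([-3.02626298, -1.22772981, 16.73777932])) [0.43729275 0.23621772 0.00879206] 8.6
9.1 [ 0.38682677 -0.2088625  -0.820212  ]
```

```bash
python3 - <<'E'
from h import *
X=np.array([*ex,0])
go(-72,34,.05);f0=F();go(-72,34,.0375,.08)
print(F()-f0)
r=step((-72,34),(-16,34),7,.0375,X,15,.05,f0);print(r)
if r[0][0]>-17: r=step((-16,34),(-3,34),13,.0375,X,12,.03,f0);print(r,L(status.read_tool_pos()))
p=L(status.read_tool_pos());go(p[0]-15,34,.0375);go(p[0]-30,34,.12)
s=snapshot("top");cv2.imwrite("pics/t2.png",cv2.resize(s["img"][180:300,260:440],(780,520),interpolation=cv2.INTER_CUBIC)[:,:,::-1])
print(status.read_time_s())
E
```

```text
[-0.15171095 -0.31054783  0.95856305]
(array([-16.,  34.]), np.float64(0.0375), array([ 0.62056752,  0.57380197, -0.64333123]))
(array([-3., 34.]), np.float64(0.0375), array([-12.56171467,   0.46558292,   9.35499673])) [-8.15474136 33.95645935]
16.1083
```

View pics/t2.png

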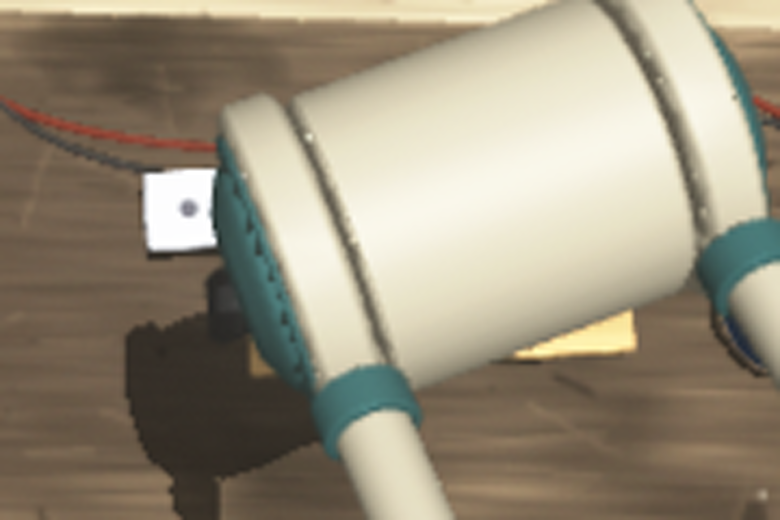

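```bash
python3 - <<'E'
from h import *
Y=np.array([*ey,0])
env.command_gripper(0.0,30)
go(21.5,165,.10,.25);go(21.5,165,.0505,.1);f0=F()
r=step((21.5,165),(21.5,80),8,.0505,Y,20,.06,f0);print(r,L(status.read_tool_pos()),status.read_gripper_width())
go(21.5,105,.0505);go(21.5,165,.14,.25)
s=snapshot("top");cv2.imwrite("pics/t3.png",cv2.resize(s["img"][180:300,260:440],(780,520),interpolation=cv2.INTER_CUBIC)[:,:,::-1])
s=snapshot("scene");cv2.imwrite("pics/s3.png",cv2.resize(s["img"][150:300,220:420],(780,585),interpolation=cv2.INTER_CUBIC)[:,:,::-1])
print(status.read_time_s())
E
```

```text
(array([21.5, 80. ]), np.float64(0.0505), array([-1.36441306,  0.730077  ,  0.09521094])) [21.39422705 79.30147769] -9.926028213442943e-05
21.85
```

View pics/t3.png

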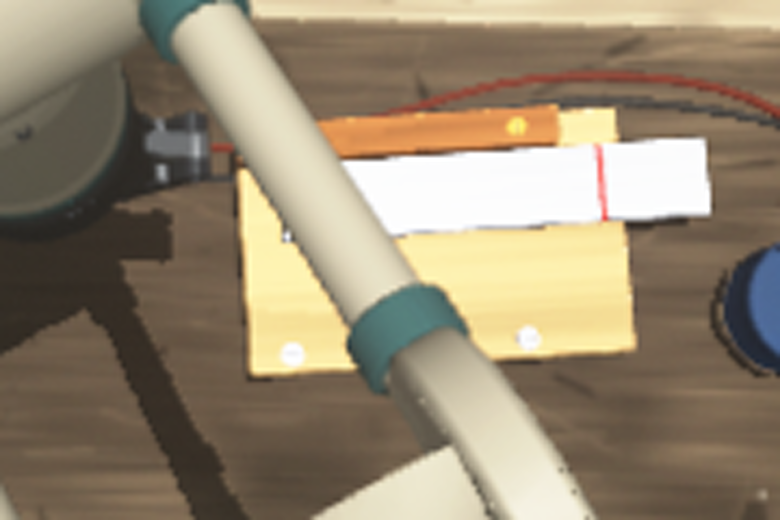

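View pics/s3.png

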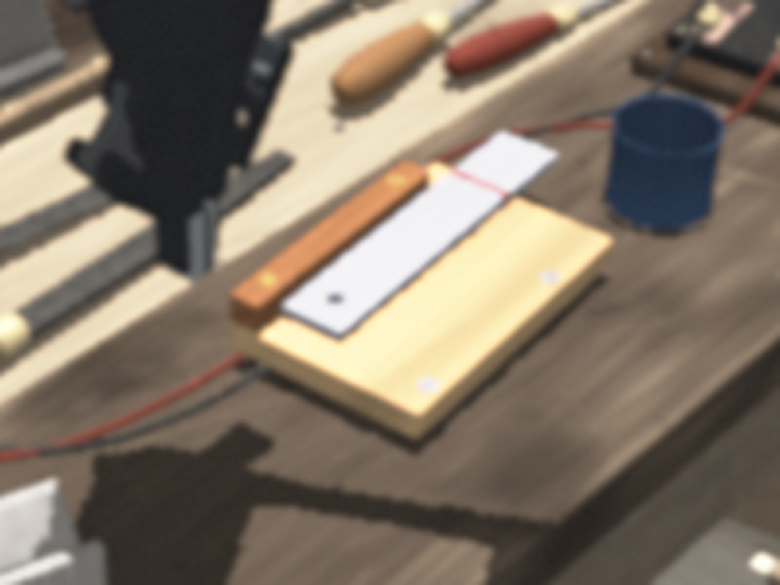

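The bar now lies along the fence. Its red line is at crop (602,182), a few mm left of the board's end edge, which runs from (617,110) to (634,348). I'll measure the remainder.

```bash
cat >> h.py <<'E'
def measure():
    s=snapshot("top");r=redmask(s);r[:,:385]=0;r[:214]=0;r[232:]=0
    ys,xs=np.nonzero(r); 
    i=s["img"].astype(float); d=i[...,0]-i[...,1]   # redness, sub-pixel columns
    P=[]
    for y in range(216,229):
        w=np.clip(d[y,388:412]-25,0,None)
        if w.sum()>60: P.append(at(s,[388+(w*np.arange(24)).sum()/w.sum(),y],.033)[:2])
    P=np.array(P);g=i[...,0]
    E=[]
    for y in [*range(207,211),*range(236,258)]:
        v=g[y,395:418];t=(v[:3].mean()+v[-5:].mean())/2
        k=np.nonzero((v[:-1]>=t)&(v[1:]<t))[0]
        if len(k): k=k[-1];E.append(at(s,[395+k+(v[k]-t)/(v[k]-v[k+1]),y],.025)[:2])
    E=np.array(E)
    lp=np.array([L(p) for p in P]);le=np.array([L(p) for p in E])
    print("mask",len(xs),L(at(s,[xs.mean(),ys.mean()],.033)),"line y",lp[:,1].round(1),"mean",lp.mean(0),"edge y",le[:,1].round(1))
    k=np.polyfit(le[:,0],le[:,1],1);print("edge y at line",np.polyval(k,21.5),"slope deg",np.degrees(k[0]))
    for n in("top",):
        c=spotter.cut_out("flat_bar",n); print("bar",[ (L(np.array(q[0])/1000),q[1:]) for q in [rectw(s,c[0]["pixels"],.033)]] if c else None)
E
python3 -c "
from h import *
measure()
s=snapshot('scene')
for t in('bar_line','saw_edge','bar_center','fence_face'):print(t,[(L(at(s,a['point'],.029 if t=='bar_center' else .033)),a['score']) for a in spotter.spot_point(t,'scene')[:1]])"
```

```text
mask 21 [ 19.60013973 -79.34802574] line y [-79.3 -79.5 -79.3 -79.1 -79.2 -79.1 -79.3 -79.2 -79.  -79.1 -79.4 -79.4
 -79.5] mean [ 20.19655561 -79.26771565] edge y [-90.  -89.7 -89.8 -89.9 -90.5 -90.6 -90.4 -90.2 -90.  -90.  -89.8 -89.9
 -90.  -90.  -90.7 -90.5 -90.7 -90.5 -90.2 -90.  -90.  -89.9 -89.6 -89.7
 -89.8 -90.7]
edge y at line -90.02768845563081 slope deg 0.1293417003128911
bar [(array([ 21.10900266, -47.75725866]), ((38.52338409423828, 164.10684204101562), 1.2335127592086792))]
bar_line [(array([ 18.60466896, -78.88599886]), 0.72)]
saw_edge [(array([ 16.74176146, -81.759912  ]), 0.84)]
bar_center [(array([ 19.44053468, -26.75891643]), 0.87)]
fence_face [(array([33.77396213, 23.4357715 ]), 0.94)]
```

```bash
python3 - <<'E'
from h import *
X=np.array([*ex,0]);Y=np.array([*ey,0])
go(21.5,100,.0505,.25);f0=F()
go(21.5,82,.0505,.06);go(21.5,68.2,.0505,.03);print(F()-f0,L(status.read_tool_pos()))
go(21.5,100,.0505);go(21.5,100,.10)
go(-45,-40,.10,.25);env.command_gripper(.085)
go(-45,-40,.0375,.12);f0=F();go(-16,-40,.0375,.1)
print(step((-16,-40),(-3,-40),13,.0375,X,8,.03,f0),L(status.read_tool_pos()))
go(-30,-40,.0375);go(-45,-40,.12,.2);go(-45,150,.2,.3)
print(status.read_time_s());measure()
s=snapshot("top");cv2.imwrite("pics/t4.png",cv2.resize(s["img"][180:300,260:440],(780,520),interpolation=cv2.INTER_CUBIC)[:,:,::-1])
E
```

```text
[ 1.02214553  0.3552892  -0.74139455] [21.51365128 67.82177521]
(array([ -4., -40.]), np.float64(0.0375), array([-9.79078148,  0.18475991,  7.29350931])) [ -8.34044006 -40.07466455]
32.0833
mask 22 [ 18.91384458 -90.16212304] line y [-90.2 -90.2 -90.2 -90.  -89.8 -90.3 -90.4 -90.5 -90.3 -90.2 -90.  -90.1
 -90. ] mean [ 19.47808477 -90.16868685] edge y [-90.  -89.7 -89.8 -89.9 -90.5 -90.6 -90.4 -90.2 -90.  -90.  -89.8 -89.9
 -90.  -89.9 -90.7 -90.5 -90.7 -90.5 -90.2 -90.  -90.  -89.9 -89.6 -89.7
 -89.8 -90.7]
edge y at line -90.02827973679568 slope deg 0.1240069405262775
bar [(array([ 20.48862924, -41.60080012]), ((38.367008209228516, 197.6846160888672), 2.4439477920532227))]
```

View pics/t4.png

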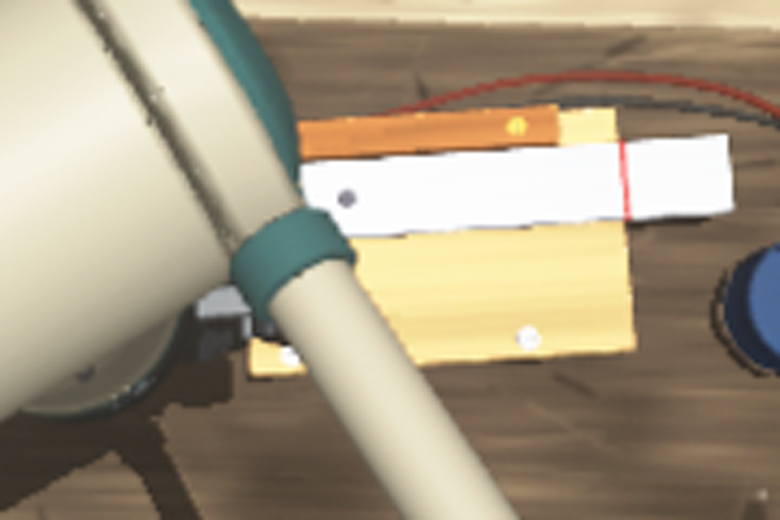

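The red line, at crop (626,180), now meets the board's end edge to within about 0.2 mm. The bar is against the fence and parallel to it.

```bash
python3 -c "
from h import *
print(env.sign_off())"
```

```text
the job is handed in; nothing more can be done
None
```

The job is handed in: the bar lies along the fence with its red line measured about 0.2 mm from the board's right-hand end, finished at about 32 s of the 54 s limit; I planned every move clear of the bush, tin and vee block but did not re-measure them at the end.

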